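# Roll the leg blank into the V-block and butt it against the stop

## Task

Get the red-brown round leg blank ready for cross-drilling: without picking it up or gripping it, gently roll it by its side across the plywood drilling board until it drops into the V-groove of the dark block. Then push on its end so that it slides along the groove until its other end sits right up against the stop block, and take the hand away, leaving the blank lying in the V. Leave the tape roll, the glue bottle and the drill where they are.

Things in the scene. Friction and masses are not known exactly. Their poses are not given: they have to be found in the camera images.
- bar: leg blank: plain red-brown wooden cylinder, 40 mm diameter, 160 mm long, about 0.14 kg, lying on its side on one flat of the board, left or right of the groove (varies), free to roll. Origin: middle of the bar, on its axis, at the start 20 mm above the board's top. Its x axis runs along the bar, at the start within 0.2 rad of the board's x axis; its z is up at the start and turns with y as it rolls.
- board: drilling board, fixed: 300 mm long (its x, along the groove, roughly away from the robot), 450 mm wide (y), 30 mm high; origin: centre of its underside, on the bench. Light plywood flats (|y| 40 to 225 mm); between them, full length, a dark-brown V-block 80 mm wide let in flush: one level top 30 mm above the bench. A bare-aluminium stop block stands at its +x end.
- v_center (a point): middle of the V-groove's length, at the level of the board's top. The groove runs along the board's y = 0 over its full length: 40 mm wide at the top, 20 mm deep, waxed faces at 45 degrees, along which the bar slides easily. The bar seated in it has its axis on y = 0, 8 mm above the board's top (12 mm lower than on the flats), and stands 28 mm proud of the top.
- stop_face (a point): middle of the stop block's face that the bar's end must meet, at the level of the board's top, on the groove's line, 110 mm from the board's origin towards +x; it looks to -x. The block is 80 mm wide, 40 mm long, 28 mm high. With the bar against it the bar's middle is 80 mm before this face; at the start it is 35 to 70 mm short of that (measured along the groove).
- tape: bystander: yellow tape roll lying flat on the flat of the board across the groove from the bar, 90 mm diameter, 25 mm high; origin: centre of its underside
- glue: bystander: white glue bottle with red cap, standing on the bench left of the board, 60 mm diameter, 170 mm high; origin: centre of its underside
- drill: bystander: black hand drill lying on its side on the bench right of the board, about 270 mm long, 67 mm high; origin: on the bench under the barrel; x along the barrel to the bit, grip towards -y, reaching 160 mm
There are look-alikes about, which are no part of the job. Of the things like the bar, leave any that is green or purple; of the rest the larger one is meant.

How it is judged:
By the outcome, as a careful person would: the job done as asked, in the order asked, and still so for the second after the job is handed in, with the robot touching nothing.
It also fails if it takes over 56 s, if anything falls off the work surface, if the arm or the gripper's body presses on something with over 40 N, if the wrist force passes 120 N, or if a joint passes its speed limit or range.

## Robot

A 6-joint arm with a two-finger parallel gripper is mounted at the origin on the work surface. World frame = base frame: x ahead of the robot, y to its left, z up, the work surface at z = 0. Lengths are in m, angles in degrees, forces in N, time in s.
With the tool pointing down it reaches from about 0.4 to 0.925 m from the base axis. Payload 3.4 kg.
Tool frame: the origin (TCP) lies at the very end of the fingers, on their centre line; the grasp point (between the pads) lies 19 mm behind it; z points along the fingers, x is the direction in which the jaws open and shut, and the axes are right-handed (so a half turn about z gives the same grasp; the last joint's range is limited). The gripper opens to 85 mm and grips with 20 to 120 N. Pads are 22 mm wide; open, the fingers measure 114 mm over their backs; the gripper's body (76 mm by 85 mm) begins 54 mm behind the grasp point. The pads swing forward as they close: fully open they stand 13 mm farther back than shut.
Start: joints at [-69.471, 17.578, 86.31, -0, 76.112, -4.211], TCP at [0.241, -0.522, 0.206] pointing down, gripper open.
Joint ranges: [-179.03, 179.03], [-60, 130.46], [8.19, 133.38], [-81.62, 261.62], [5.75, 156.47], [-153.77, 153.77]. Speed limits (degrees/s): [147.25, 147.25, 180, 180, 180, 180].

## Interface

Orientations are given as [roll, pitch, yaw] about the fixed x, y, z axes, in that order (R = Rz(yaw) Ry(pitch) Rx(roll)).
In Python, from cell import manip gives the robot as it stands. The module is installed in compiled form; this text tells all that it offers.
- The arm moves only by the tool drive_tool, never from a script. Its argument "deltas" is a list of rows, each a list of 6 numbers: the shift along the tool's x, y, z in units of 20 cm (1.0 is 20 cm), then the turn, a rotation vector about the tool's x, y, z in units of 0.08 rad (1.0 is 0.08 rad). In form: [[tx, ty, tz, ax, ay, az], ...]. A call has exactly 8 rows; each row shifts and turns the pose as measured when the row begins, along the tool's axes as they then stand; what a row does not reach is not made up. A row lasts 1/12 s, in which the tool goes at most 41.7 mm and 7.16 degrees, less where a joint would pass 70% of its speed; a pose out of reach is approached as far as the arm can. A call with a number of a shift or a turn outside -1 to 1 is refused whole. A call with a gripper value outside its range is refused whole. "jaw" is the closure, from -1 (fully open) to 1 (shut), set as the call begins (left out, the last holds). The fingers move at their own pace and stop on an object; "squeeze" is the grip in N (left out, the last holds). Time passes only in rows, so rows that do not move let the fingers close, or fill a call up. It gives the time, the measured TCP pose, the force and the opening at its end, in the units of the state.
- manip.get_state(): the state, without advancing time (a new reading comes with each control period).
- manip.grab_frame(name): name is "side" or "top" or "wrist"; returns the picture (480x640x3 uint8, red, green, blue); there is no depth.
- manip.calibration(name): a dict with "fx", "fy", "cx", "cy" (pixels), "R" (3x3) and "t" (3): a world point X has camera coordinates R X + t. Camera axes: x right, y down, z forward; pixel columns grow to the right and rows downward; lengths in m; the calibration is good to about 2 mm. A picture is of the moment at which its call begins: read the wrist's pose just before it. calibration takes no time and is no camera call; for the wrist camera it gives the pose at the moment of the call.
- manip.finish_job(): hands the job in, once; it reports no verdict.
The state is a dict: "time_s": time; "joint_positions": joint angles; "dq": joint speeds; "tau": joint torques, N m; "tcp_pos": TCP position; "ee_rot": TCP orientation; "contact_force": force on the tool from outside, world axes, zero at the start; "moment": the same for the moment, N m; "finger_gap": finger opening in m.
Only numpy, scipy, OpenCV 4.12 (cv2) and the standard library are available. Lean on these libraries where they do the work, as an engineer would, in place of code of your own. Each camera call takes 0.05 s, during which the arm holds its last target. There are 200 camera calls.

## Working session

There is one attempt and no reset: what is moved stays moved. The work goes in short steps, Python scripts to look and compute and a tool call to move; the robot and the scene stay as the last step left them, time stands still between calls to the robot, and variables do not carry over. Pictures are saved under pics/ and viewed, about 8 in all and at most 12, crops included, and the job is handed in when it is done.

Besides the shell and the picture viewer there is one more tool, called after "Call:" as a command line: name --pt "numbers of a row" for each row, then --argument value for the rest. drive_tool: Moves the arm, as the interface text tells. Its arguments: {"type":"object","properties":{"deltas":{"type":"array","items":{"type":"array","items":{"type":"number"}}},"jaw":{"type":"number"},"squeeze":{"type":"number"}},"required":["deltas"]}

```bash
mkdir -p pics; python3 - <<'E'
from cell import manip
import cv2,numpy as np
print(manip.get_state())
for n in("top","side"):
    cv2.imwrite(f"pics/{n}0.png",manip.grab_frame(n)[:,:,::-1]); c=manip.calibration(n);print(n,c)
E
```

```text
{'time_s': 0.0, 'joint_positions': array([-6.94741273e+01,  1.76213669e+01,  8.63837257e+01, -2.93580836e-04,
        7.61114612e+01, -4.21211681e+00]), 'dq': array([-0.00245911,  0.03208875,  0.07972434,  0.00414822, -0.06285678,
        0.0607569 ]), 'tau': array([ 3.41257673e-04, -4.57556391e+01, -2.51917684e+01,  2.97117704e-04,
        1.34659692e-02,  5.77467205e-06]), 'tcp_pos': array([ 0.24032295, -0.52154011,  0.20499111]), 'ee_rot': array([-1.79991723e+02,  1.16259942e-01, -6.52619314e+01]), 'contact_force': array([ 0.77440682, -0.16833714,  0.30338646]), 'moment': array([-0.02960199,  0.05428976,  0.01589622]), 'finger_gap': 0.08515733643134275}
top {'fx': 619.029761641288, 'fy': 619.029761641288, 'cx': 318.9219359666663, 'cy': 254.68272960466953, 'R': array([[ 0.00805472, -0.99984684, -0.0155374 ],
       [-0.98022121, -0.00482213, -0.1978462 ],
       [ 0.19774098,  0.01682368, -0.98010993]]), 't': array([-0.00266185,  0.5157837 ,  1.50675512])}
side {'fx': 610.4571528946908, 'fy': 610.4571528946908, 'cx': 321.34518098278437, 'cy': 246.27517061469487, 'R': array([[-0.91158644, -0.41110193,  0.00231673],
       [-0.31739759,  0.70020046, -0.63951395],
       [ 0.26128324, -0.58370756, -0.768776  ]]), 't': array([0.45156004, 0.21169099, 1.55188104])}
```

View pics/top0.png

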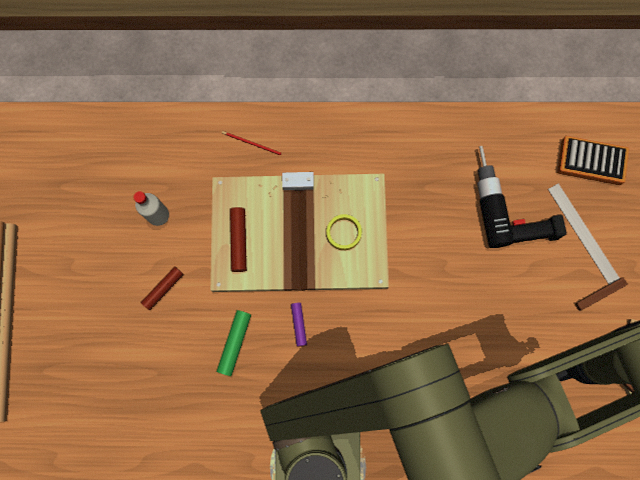

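View pics/side0.png

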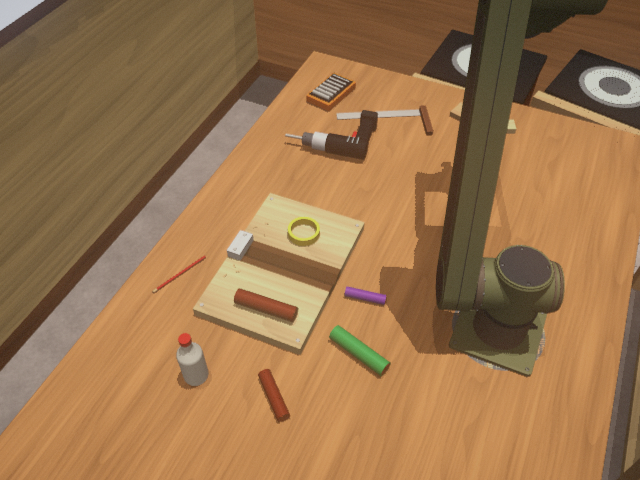

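The bar is on the left flat, at top-view pixels about (238,208) to (238,271). The tape is to the right of the groove at (344,232), and the stop is at (298,181). The smaller red-brown rod at (162,288) is a look-alike. I'll crop for precise pixels.

```bash
cat > h.py <<'E'
import cv2,numpy as np
from cell import manip
def px2w(c,u,v,z):
    d=c["R"].T@np.array([(u-c["cx"])/c["fx"],(v-c["cy"])/c["fy"],1]); o=-c["R"].T@c["t"]
    return o+d*(z-o[2])/d[2]
def w2px(c,X):
    p=c["R"]@np.array(X)+c["t"]; return c["fx"]*p[0]/p[2]+c["cx"],c["fy"]*p[1]/p[2]+c["cy"]
def crop(img,x0,y0,x1,y1,s,f): cv2.imwrite(f,cv2.resize(img[y0:y1,x0:x1,::-1],None,fx=s,fy=s,interpolation=cv2.INTER_CUBIC))
def go(goal,yaw_to=None):
    "remaining shift in tool axes, units; and yaw"
    from scipy.spatial.transform import Rotation as Ro
    s=manip.get_state(); R=Ro.from_euler('xyz',s["ee_rot"],degrees=True)
    print("pos",s["tcp_pos"].round(4),"rot",s["ee_rot"].round(1),"t",s["time_s"])
    print("shift units",(R.inv().apply(np.array(goal)-s["tcp_pos"])/.2).round(3))
    if yaw_to is not None: print("turn units",((R.inv()*Ro.from_euler('xyz',[180,0,yaw_to],degrees=True)).as_rotvec()/.08).round(2))
E
python3 - <<'E'
from h import *
im=cv2.imread("pics/top0.png")[:,:,::-1]
crop(im,205,165,395,300,4,"pics/c.png")
E
```

```text
(no output)
```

View pics/c.png

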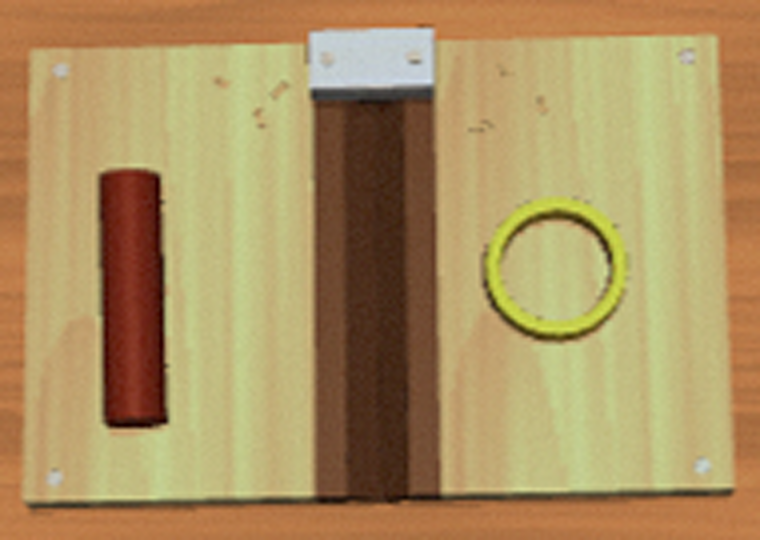

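```bash
python3 - <<'E'
from h import *
c=manip.calibration("top")
f=lambda x,y,z:px2w(c,205+(x+.5)/4-.5,165+(y+.5)/4-.5,z)
print("cam",-c["R"].T@c["t"])
P=[f(*p,.03) for p in((30,50),(718,37),(733,491),(23,501))]
print(np.round(P,4),np.mean(P,0)); [print(np.linalg.norm(P[i]-P[i-1])) for i in range(4)]
g=f(375,100,.03);h=f(378,498,.03);print("groove",g,h,np.degrees(np.arctan2(*(g-h)[[1,0]])))
a=f(130,172,.05);b=f(136,426,.05);print("bar",a,b,np.linalg.norm(a-b),np.degrees(np.arctan2(*(a-b)[[1,0]])))
print("stop bottom",f(374,99,.03), "stop top edge",f(372,90,.058))
E
```

```text
cam [ 0.20765634 -0.02552344  1.57879014]
[[ 0.7265  0.2833  0.03  ]
 [ 0.7367 -0.1679  0.03  ]
 [ 0.4369 -0.1735  0.03  ]
 [ 0.4279  0.2751  0.03  ]] [0.58202393 0.05423625 0.03      ]
0.29873458327602664
0.45124586673931666
0.2998873942695265
0.4486478359177042
groove [0.69305186 0.05607958 0.03      ] [0.43114382 0.05035265 0.03      ] 1.2526404047632649
bar [0.63817327 0.2115021  0.05      ] [0.47297762 0.20206547 0.05      ] 0.1654649574494498 3.2694077392769976
stop bottom [0.69372975 0.05674239 0.03      ] stop top edge [0.69095238 0.0566267  0.058     ]
```

Call:
drive_tool --pt "-0.03 -0.177 0 0 0 -1" --pt "-0.03 -0.177 0 0 0 -1" --pt "-0.03 -0.177 0 0 0 -1" --pt "-0.03 -0.177 0 0 0 -1" --pt "-0.03 -0.177 0 0 0 -1" --pt "-0.03 -0.177 0 0 0 -1" --pt "-0.03 -0.177 0 0 0 -1" --pt "-0.03 -0.177 0 0 0 -1" --jaw 0

```text
time_s: 0.77
tcp_pos: [0.4214, -0.3022, 0.2002]
ee_rot: [180.0, 0.3, -27.8]
contact_force: [0.3, 0.4, 0.5]
finger_gap: 0.0428
```

Call:
drive_tool --pt "0.015 -0.18 0 0 0 -1" --pt "0.015 -0.18 0 0 0 -1" --pt "0.015 -0.18 0 0 0 -1" --pt "0.015 -0.18 0 0 0 -1" --pt "0.015 -0.18 0 0 0 -1" --pt "0.015 -0.18 0 0 0 -1" --pt "0.015 -0.18 0 0 0 -1" --pt "0 0 0 0 0 0"

```text
time_s: 1.43
tcp_pos: [0.5016, -0.0463, 0.1974]
ee_rot: [-179.5, 0.4, 6.4]
contact_force: [-0.2, 0.6, 0.5]
finger_gap: 0.0427
```

```bash
python3 -c "
from h import *
go([.556,.255,.206],3.3);print(manip.get_state()['finger_gap'])"
```

```text
pos [ 0.5016 -0.0463  0.1974] rot [-179.5    0.4    6.4] t 1.4333
shift units [ 0.439 -1.467 -0.034]
turn units [-0.11  0.1   0.68]
0.042698470844312185
```

Call:
drive_tool --pt "0.055 -0.183 0 0 0 0.68" --pt "0.055 -0.183 0 0 0 0" --pt "0.055 -0.183 0 0 0 0" --pt "0.055 -0.183 0 0 0 0" --pt "0.055 -0.183 0 0 0 0" --pt "0.055 -0.183 0 0 0 0" --pt "0.055 -0.183 0 0 0 0" --pt "0.055 -0.183 0 0 0 0"

```text
time_s: 2.1
tcp_pos: [0.57, 0.2534, 0.1949]
ee_rot: [-179.9, 0.8, 2.6]
contact_force: [0.7, -0.1, -0.5]
finger_gap: 0.0425
```

```bash
python3 -c "
from h import *
go([.556,.257,.036],3.3)
crop(manip.grab_frame('side'),150,80,470,400,2,'/dev/null.png') if 0 else None"
```

```text
pos [0.57   0.2534 0.1949] rot [-179.9    0.8    2.6] t 2.1
shift units [-0.057 -0.02   0.795]
turn units [-0.01  0.18 -0.15]
```

Call:
drive_tool --pt "-0.02 -0.01 0.09 0 0.18 -0.15" --pt "-0.02 -0.01 0.1 0 0 0" --pt "-0.017 0 0.12 0 0 0" --pt "0 0 0.12 0 0 0" --pt "0 0 0.12 0 0 0" --pt "0 0 0.1 0 0 0" --pt "0 0 0.06 0 0 0" --pt "0 0 0 0 0 0"

```text
time_s: 2.77
tcp_pos: [0.5619, 0.2676, 0.0451]
ee_rot: [-179.7, -0.2, 3.7]
contact_force: [-0.2, -0.2, 0.1]
finger_gap: 0.0425
```

```bash
python3 -c "
from h import *
go([.556,.257,.036],3.3)
crop(manip.grab_frame('side'),170,160,410,360,3,'pics/s1.png')"
```

```text
pos [0.5619 0.2676 0.0451] rot [-179.7   -0.2    3.7] t 2.7667
shift units [-0.033  0.051  0.045]
turn units [-0.06 -0.05  0.09]
```

View pics/s1.png

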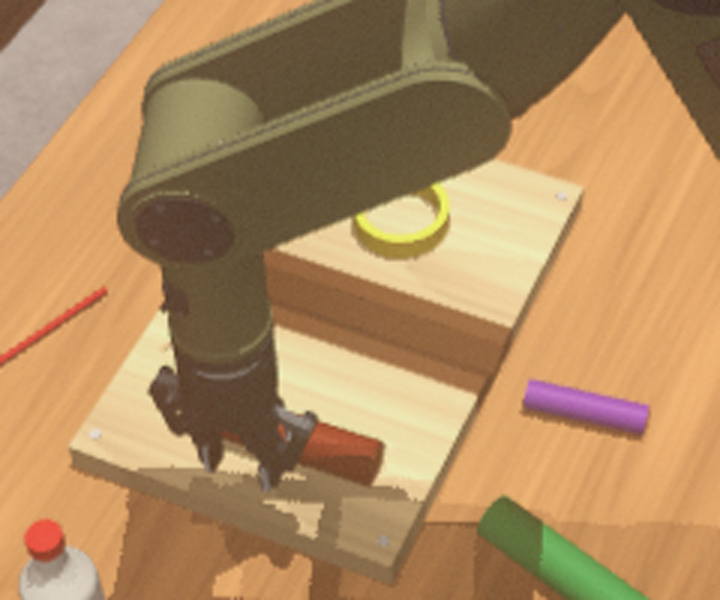

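The closed-up fingers are down on the flat on the outer side of the bar, with tips at about (210,465) and (268,485) in the crop. Next is a slow push towards the groove.

Call:
drive_tool --pt "-0.015 0.02 0.02 0 0 0.05" --pt "-0.015 0.02 0.02 0 0 0" --pt "0 0.03 0 0 0 0" --pt "0 0.03 0 0 0 0" --pt "0 0.03 0 0 0 0" --pt "0 0.03 0 0 0 0" --pt "0 0.03 0 0 0 0" --pt "0 0.03 0 0 0 0"

```text
time_s: 3.48
tcp_pos: [0.5626, 0.2197, 0.0423]
ee_rot: [-179.6, -0.8, 3.4]
contact_force: [-0.3, -0.1, 0.3]
finger_gap: 0.0426
```

```bash
python3 -c "
from h import *
go([.556,.1,.036],1.5)
crop(manip.grab_frame('side'),170,160,410,360,3,'pics/s2.png')"
```

```text
pos [0.5626 0.2197 0.0423] rot [-179.6   -0.8    3.4] t 3.4833
shift units [-0.069  0.596  0.026]
turn units [-0.09 -0.17  0.42]
```

View pics/s2.png

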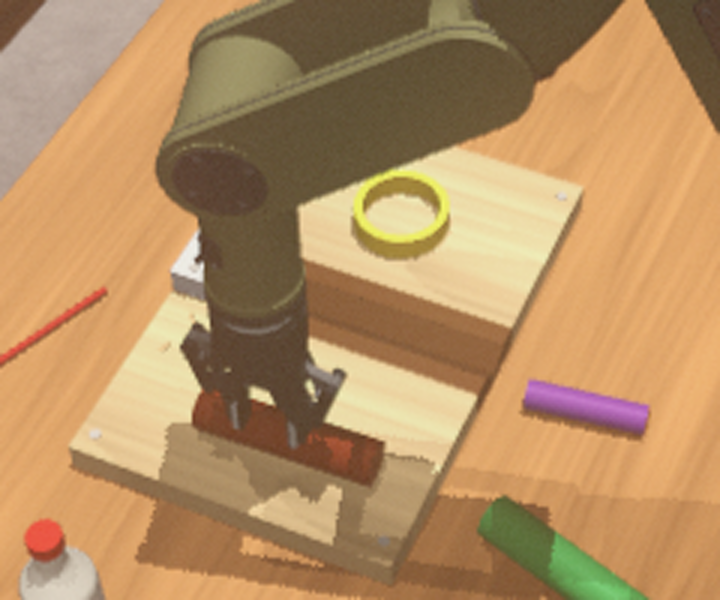

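```bash
python3 - <<'E'
from h import *
c=manip.calibration("side")
q=lambda X:np.round([(a-o)*3 for a,o in zip(w2px(c,X),(170,160))])
print("tcp",q([.5626,.2197,.0423]),"prev tcp",q([.5619,.2676,.0451]))
for x,y in((.473,.202),(.638,.2115)):
    print("bar end axis",q([x,y,.05]),"outer contact",q([x,y+.02,.05]),"bottom",q([x,y+.0,.03]))
for x,y in((.582+.15,.054+.229),(.582-.15,.054+.222)): print("corner",q([x,y,.03]))
E
```

```text
tcp [274. 449.] prev tcp [247. 492.]
bar end axis [379. 465.] outer contact [368. 484.] bottom [379. 478.]
bar end axis [199. 406.] outer contact [187. 424.] bottom [201. 420.]
corner [ 63. 445.]
corner [385. 566.]
```

```bash
python3 - <<'E'
from h import *
t=manip.grab_frame("top")[165:300,205:395]; s=manip.grab_frame("side")[270:330,220:310]; w=manip.grab_frame("wrist")
o=np.zeros((600,800,3),np.uint8)
o[:270,:380]=cv2.resize(t,None,fx=2,fy=2,interpolation=cv2.INTER_CUBIC)
o[280:520,:360]=cv2.resize(s,None,fx=4,fy=4,interpolation=cv2.INTER_CUBIC)
o[:315,380:]=cv2.resize(w,(420,315))
cv2.imwrite("pics/m3.png",o[:,:,::-1])
E
```

```text
(no output)
```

View pics/m3.png

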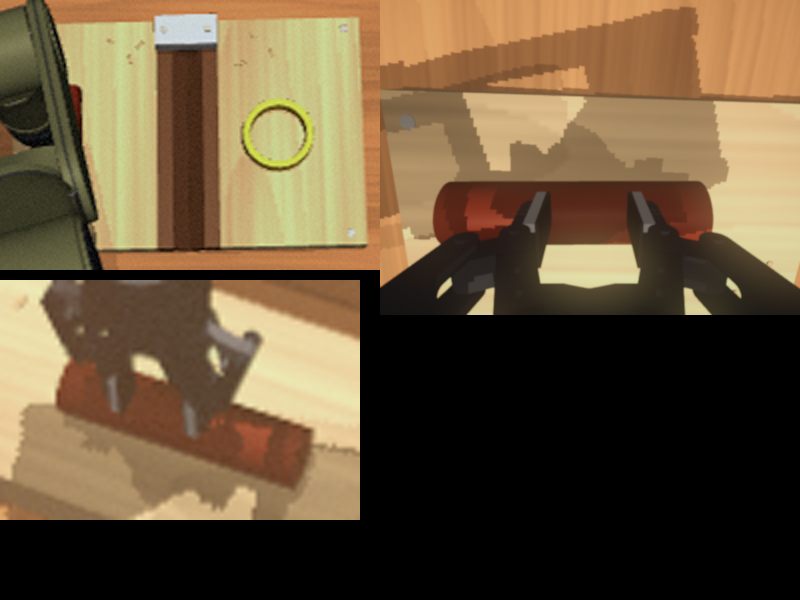

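```bash
python3 - <<'E'
from h import *
c=manip.calibration("wrist"); o=-c["R"].T@c["t"]; print("cam",o,"fwd",c["R"][2], "right",c["R"][0]); k=420/640
q=lambda X:np.round(np.array(w2px(c,X))*k+[380,0])
s=manip.get_state();print(s["tcp_pos"],s["contact_force"]);print("tcp",q(s["tcp_pos"]))
m=lambda u,v,z:px2w(c,(u-380)/k,v/k,z)
print("board edge",m(500,93,.03),m(700,99,.03))
# bar: image ends and outer/inner tangents, at axis height
for n,p in dict(outer=(575,182),inner=(575,244),L=(433,210),Rr=(713,210),tipL=(540,193),tipR=(635,193)).items(): print(n,[m(*p,z).round(4) for z in(.03,.05,.07)])
cs=manip.calibration("side")
print("side: bar lower-right corner",[px2w(cs,220+295/4,270+(488-280)/4,z).round(4) for z in (.03,.05)])
print("side tips",[px2w(cs,220+x/4,270+(y-280)/4,z).round(4) for x,y in((118,410),(193,434)) for z in (.042,.05,.07)])
E
```

```text
cam [0.55636238 0.2891649  0.21074013] fwd [ 0.02950325 -0.27107708 -0.96210539] right [0.99816348 0.05893701 0.01400324]
[0.56244974 0.22035113 0.04210681] [0.17148797 0.04618035 1.28870332]
tcp [588. 187.]
board edge [0.50294413 0.27641457 0.03      ] [0.63155574 0.28011161 0.03      ]
outer [array([0.5534, 0.2184, 0.03  ]), array([0.5537, 0.2263, 0.05  ]), array([0.5541, 0.2341, 0.07  ])]
inner [array([0.5556, 0.1689, 0.03  ]), array([0.5557, 0.1822, 0.05  ]), array([0.5558, 0.1955, 0.07  ])]
L [array([0.453 , 0.1916, 0.03  ]), array([0.4644, 0.2024, 0.05  ]), array([0.4759, 0.2132, 0.07  ])]
Rr [array([0.6544, 0.2021, 0.03  ]), array([0.6436, 0.2117, 0.05  ]), array([0.6327, 0.2213, 0.07  ])]
tipL [array([0.5291, 0.2088, 0.03  ]), array([0.5321, 0.2177, 0.05  ]), array([0.5351, 0.2266, 0.07  ])]
tipR [array([0.5963, 0.2124, 0.03  ]), array([0.5919, 0.2209, 0.05  ]), array([0.5875, 0.2294, 0.07  ])]
side: bar lower-right corner [array([0.4758, 0.2117, 0.03  ]), array([0.4696, 0.223 , 0.05  ])]
side tips [array([0.6002, 0.2123, 0.042 ]), array([0.5969, 0.2168, 0.05  ]), array([0.5887, 0.2282, 0.07  ]), array([0.5483, 0.2089, 0.042 ]), array([0.5453, 0.2135, 0.05  ]), array([0.5379, 0.2249, 0.07  ])]
```

```bash
python3 - <<'E'
from h import *
from scipy.optimize import brentq
cs=manip.calibration("side")
for n,y,pts in(("s1",.2676,[(170+210/3,160+468/3),(170+268/3,160+488/3)]),("s2",.2203,[(220+118/4,270+130/4),(220+193/4,270+154/4)])):
  for p in pts:
    for off in(0,.011):
      z=brentq(lambda z:px2w(cs,*p,z)[1]-y-off,-.05,.2); print(n,off,px2w(cs,*p,z).round(4))
E
```

```text
s1 0 [0.5948 0.2676 0.06  ]
s1 0.011 [0.5863 0.2786 0.0806]
s1 0 [0.5406 0.2676 0.0647]
s1 0.011 [0.533  0.2786 0.0853]
s2 0 [0.5944 0.2203 0.0561]
s2 0.011 [0.5865 0.2313 0.0754]
s2 0 [0.5409 0.2203 0.062 ]
s2 0.011 [0.5338 0.2313 0.0812]
```

The wrist camera sits on the +y side, so all views agree that the bar hasn't moved. With the jaw half open, the fingertips sit about 20 mm behind the TCP and hover over the bar's shoulder. I'll lift, back off, close the jaw further and come down again.

Call:
drive_tool --pt "0 -0.02 -0.08 0 0 0" --pt "0 -0.06 -0.08 0 0 0" --pt "0 -0.08 -0.02 0 0 0" --pt "0 -0.08 0 0 0 0" --pt "0 0 0 0 0 0" --pt "0 0 0 0 0 0" --pt "0 0 0 0 0 0" --pt "0 0 0 0 0 0" --jaw 0.6

```text
time_s: 4.35
tcp_pos: [0.5577, 0.2702, 0.0783]
ee_rot: [-179.6, -0.6, 3.5]
contact_force: [0.3, -0.5, 0.4]
finger_gap: 0.0171
```

```bash
python3 -c "
from h import *
go([.556,.262,.036],3.3);print(manip.get_state()['finger_gap'])"
```

```text
pos [0.5577 0.2702 0.0783] rot [-179.6   -0.6    3.5] t 4.35
shift units [-0.013  0.042  0.211]
turn units [-0.09 -0.13  0.04]
0.017075033979073458
```

Call:
drive_tool --pt "-0.005 0 0.04 0 -0.13 0" --pt "-0.005 0 0.05 0 0 0" --pt "0 0 0.05 0 0 0" --pt "0 0 0.04 0 0 0" --pt "0 0 0.02 0 0 0" --pt "0 0 0.01 0 0 0" --pt "0 0 0 0 0 0" --pt "0 0 0 0 0 0"

```text
time_s: 5.02
tcp_pos: [0.5532, 0.2664, 0.0282]
ee_rot: [-179.8, 0.5, 3.3]
contact_force: [0.4, -0.1, 0.3]
finger_gap: 0.0171
```

```bash
python3 - <<'E'
from h import *
go([.556,.262,.036],3.3)
s=manip.grab_frame("side")[240:340,200:320]; w=manip.grab_frame("wrist")
o=np.zeros((400,800,3),np.uint8)
o[:333,:400]=cv2.resize(s,(400,333),interpolation=cv2.INTER_CUBIC)
o[:300,400:]=cv2.resize(w,(400,300))
cv2.imwrite("pics/m4.png",o[:,:,::-1])
E
```

```text
pos [0.5532 0.2664 0.0282] rot [-179.8    0.5    3.3] t 5.0167
shift units [ 0.012  0.023 -0.039]
turn units [-0.05  0.11  0.  ]
```

View pics/m4.png

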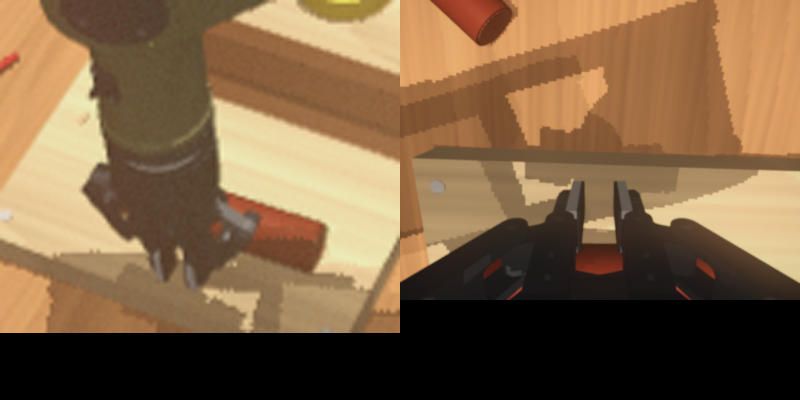

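Call:
drive_tool --pt "0.005 0.02 -0.025 0 0 0" --pt "0 0.03 0 0 0 0" --pt "0 0.03 0 0 0 0" --pt "0 0.03 0 0 0 0" --pt "0 0.03 0 0 0 0" --pt "0 0.03 0 0 0 0" --pt "0 0.03 0 0 0 0" --pt "0 0 0 0 0 0"

```text
time_s: 5.78
tcp_pos: [0.5599, 0.2251, 0.0391]
ee_rot: [-179.5, -0.0, 3.3]
contact_force: [0.2, -0.2, 0.2]
finger_gap: 0.0174
```

```bash
python3 - <<'E'
from h import *
go([.556,.1,.036],1.5)
s=manip.grab_frame("side")[220:340,200:320]; w=manip.grab_frame("wrist")
o=np.zeros((400,800,3),np.uint8)
o[:400,:400]=cv2.resize(s,(400,400),interpolation=cv2.INTER_CUBIC)
o[:300,400:]=cv2.resize(w,(400,300))
cv2.imwrite("pics/m5.png",o[:,:,::-1])
E
```

```text
pos [0.5599 0.2251 0.0391] rot [-179.5   -0.     3.3] t 5.7833
shift units [-0.055  0.623  0.01 ]
turn units [-0.12 -0.    0.38]
```

View pics/m5.png

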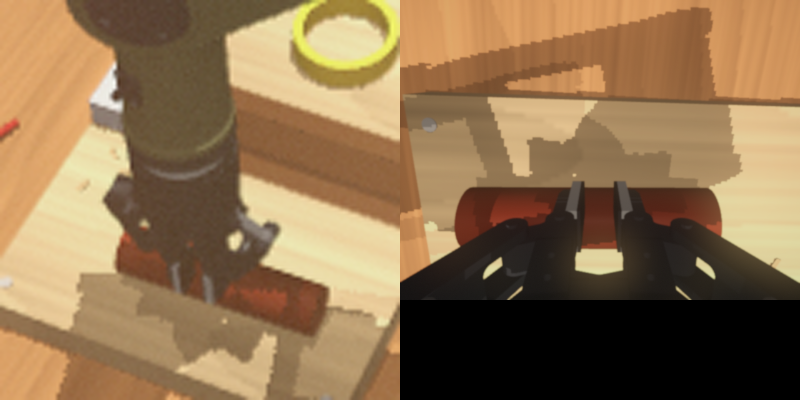

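```bash
cat >> h.py <<'E'
def bar(u,vo,vi,k,zc=.05,r=.02):
    "bar axis y from tangent rays (rows vo outer, vi inner, full-pix = v/k) at column u"
    c=manip.calibration("wrist"); o=-c["R"].T@c["t"]; ys=[]
    ang=[]
    for v in(vo,vi):
        d=px2w(c,u/k,v/k,0)-o; ang.append(np.arctan2(d[1],-d[2]))
    m=np.mean(ang); h=abs(ang[0]-ang[1])/2; D=r/np.sin(h)
    print("axis by bisector at z: y=",o[1]+np.tan(m)*(o[2]-zc)," dist-implied z",o[2]-D*np.cos(m))
E
python3 -c "
from h import *
bar(200,188,248,.625)
c=manip.calibration('wrist')
for p in((177,183),(222,183)):print([px2w(c,p[0]/.625,p[1]/.625,z).round(4) for z in(.04,.05,.06,.07)])
print(manip.get_state()['contact_force'])"
```

```text
axis by bisector at z: y= 0.20155068071872342  dist-implied z 0.044696226700090824
[array([0.5454, 0.2211, 0.04  ]), array([0.546 , 0.2254, 0.05  ]), array([0.5467, 0.2298, 0.06  ]), array([0.5473, 0.2341, 0.07  ])]
[array([0.5763, 0.2228, 0.04  ]), array([0.5751, 0.2271, 0.05  ]), array([0.5739, 0.2313, 0.06  ]), array([0.5727, 0.2356, 0.07  ])]
[-0.18132318  0.2302431   0.3121972 ]
```

Call:
drive_tool --pt "-0.005 0.03 0.01 0 0 0.1" --pt "-0.005 0.03 0.005 0 0 0.1" --pt "-0.005 0.03 0 0 0 0" --pt "-0.005 0.03 0 0 0 0" --pt "0 0.03 0 0 0 0" --pt "0 0.03 0 0 0 0" --pt "0 0.03 0 0 0 0" --pt "0 0.03 0 0 0 0"

```text
time_s: 6.55
tcp_pos: [0.5629, 0.1842, 0.0451]
ee_rot: [-178.6, -0.9, 2.2]
contact_force: [0.4, -0.1, 1.1]
finger_gap: 0.0173
```

```bash
cat >> h.py <<'E'
def barmask(n):
    im=manip.grab_frame(n); c=manip.calibration(n)
    h=cv2.cvtColor(im,cv2.COLOR_RGB2HSV); m=(((h[...,0]<8)|(h[...,0]>173))&(h[...,1]>150)&(h[...,2]>50)).astype(np.uint8)
    N,L,S,C=cv2.connectedComponentsWithStats(m)
    for i in range(1,N):
        if S[i,4]>40: print(n,S[i],C[i].round(1),"@z.05",px2w(c,*C[i],.05).round(4))
    return im
E
python3 -c "
from h import *
go([.556,.1,.036],1.5); barmask('top'); barmask('wrist')"
```

```text
pos [0.5629 0.1842 0.0451] rot [-178.6   -0.9    2.2] t 6.55
shift units [-0.051  0.42   0.034]
turn units [-0.31 -0.19  0.16]
top [226 133  55  22 162] [253.6 143.5] @z.05 [0.8122 0.1742 0.05  ]
top [134 191  12  13 120] [139.5 197.1] @z.05 [0.6655 0.465  0.05  ]
top [513 219  12   7  65] [518.6 221.8] @z.05 [ 0.6036 -0.5047  0.05  ]
top [146 267  36  31 382] [166.  282.7] @z.05 [0.4425 0.3836 0.05  ]
wrist [   87   265   365    84 15881] [246.7 304.4] @z.05 [0.5333 0.1756 0.05  ]
wrist [456 287  11  19  70] [460.2 296. ] @z.05 [0.6235 0.1822 0.05  ]
```

```bash
python3 -c "
from h import *
bar(270,265,349,1)
im=manip.grab_frame('wrist');s=manip.grab_frame('side')[220:340,200:320]
o=np.zeros((400,800,3),np.uint8)
o[:400,:400]=cv2.resize(s,(400,400),interpolation=cv2.INTER_CUBIC)
o[:,400:]=im[180:380,160:360].repeat(2,0).repeat(2,1)
cv2.imwrite('pics/m6.png',o[:,:,::-1]);print(manip.get_state()['contact_force'],manip.get_state()['tcp_pos'])"
```

```text
axis by bisector at z: y= 0.17500807382150707  dist-implied z 0.025837262885766127
[-1.03386002  0.22974646  4.8654744 ] [0.56290219 0.18439065 0.04500858]
```

View pics/m6.png

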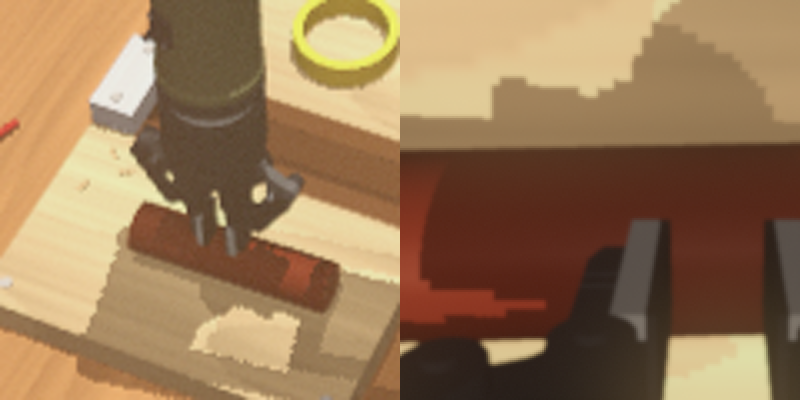

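The tips have climbed onto the bar (Fz is about 5 N), but the bar did roll part of the way. Lift, back off, shut the jaw fully, and come down lower.

Call:
drive_tool --pt "0 -0.01 -0.08 0 0 0" --pt "0 -0.04 -0.1 0 0 0" --pt "0 -0.07 -0.02 0 0 0" --pt "0 -0.08 0 0 0 0" --pt "0 -0.08 0 0 0 0" --pt "0 0 0 0 0 0" --pt "0 0 0 0 0 0" --pt "0 0 0 0 0 0" --jaw 1

```text
time_s: 7.42
tcp_pos: [0.5569, 0.2445, 0.0816]
ee_rot: [-178.6, -0.4, 2.2]
contact_force: [0.4, -0.1, -0.4]
finger_gap: -0.0001
```

```bash
python3 - <<'E'
from h import *
go([.553,.245,.04],1.8);print(manip.get_state()['contact_force'],manip.get_state()['finger_gap'])
barmask('top');barmask('wrist')
im=manip.grab_frame('side'); cv2.imwrite('pics/side7.png',im[:,:,::-1])
c=manip.calibration('side')
for y in(.16,.17,.18,.19,.2): print(y,np.round(w2px(c,[.4756,y,.05]),1),np.round(w2px(c,[.6356,y+.006,.05]),1))
barmask('side')
E
```

```text
pos [0.5569 0.2445 0.0816] rot [-178.6   -0.4    2.2] t 7.4167
shift units [-0.021  0.002  0.208]
turn units [-0.3  -0.08  0.09]
[ 0.42368001 -0.06854274 -0.43474325] -0.00011366014892166481
top [226 133  55  22 163] [253.7 143.6] @z.05 [0.8121 0.1739 0.05  ]
top [133 191  13  13 121] [139.4 197.1] @z.05 [0.6655 0.4651 0.05  ]
top [241 207  16  64 888] [248.2 238.1] @z.05 [0.5581 0.1807 0.05  ]
top [513 219  13   7  65] [518.7 221.8] @z.05 [ 0.6036 -0.5048  0.05  ]
top [141 275  30  34 385] [156.5 293. ] @z.05 [0.4165 0.4059 0.05  ]
wrist [118   0  61  34 987] [149.   10.4] @z.05 [0.4799 0.3553 0.05  ]
wrist [238 351  25  11 137] [247.8 356. ] @z.05 [0.5217 0.1893 0.05  ]
wrist [311 403  16  11 143] [318.2 408.6] @z.05 [0.5605 0.1579 0.05  ]
wrist [182 409  15   7  64] [190.7 412.8] @z.05 [0.4897 0.1529 0.05  ]
0.16 [302.5 301.9] [245.8 282.6]
0.17 [300.8 304.9] [243.9 285.5]
0.18 [299.1 307.9] [242.  288.3]
0.19 [297.4 311. ] [240.1 291.2]
0.2 [295.6 314. ] [238.2 294.1]
side [157 256  48  34 131] [180.5 272.4] @z.05 [0.8078 0.2075 0.05  ]
side [178 333  13  14 138] [184.4 339.4] @z.05 [0.6884 0.3765 0.05  ]
```

Call:
drive_tool --pt "0 0 0.03 -0.3 0 0.09" --pt "0 0 0.04 0 0 0" --pt "0 0 0.04 0 0 0" --pt "0 0 0.04 0 0 0" --pt "0 0 0.03 0 0 0" --pt "0 0 0.01 0 0 0" --pt "0 0 0 0 0 0" --pt "0 0 0 0 0 0"

```text
time_s: 8.28
tcp_pos: [0.5572, 0.2399, 0.0396]
ee_rot: [180.0, -0.2, 1.5]
contact_force: [0.4, 0.4, -1.0]
finger_gap: -0.0
```

```bash
python3 - <<'E'
from h import *
go([.553,.245,.036],1.8);print(manip.get_state()['contact_force'])
im=manip.grab_frame('side');crop(im,180,200,330,330,4,'pics/s8.png')
c=manip.calibration('side');s=manip.get_state()
print((np.array(w2px(c,s['tcp_pos']))-[180,200])*4)
E
```

```text
pos [0.5572 0.2399 0.0396] rot [180.   -0.2   1.5] t 8.2833
shift units [-0.02  -0.026  0.018]
turn units [ 0.01 -0.05 -0.07]
[ 0.42885983  0.40994622 -0.9611955 ]
[317.58945525 468.71080124]
```

View pics/s8.png

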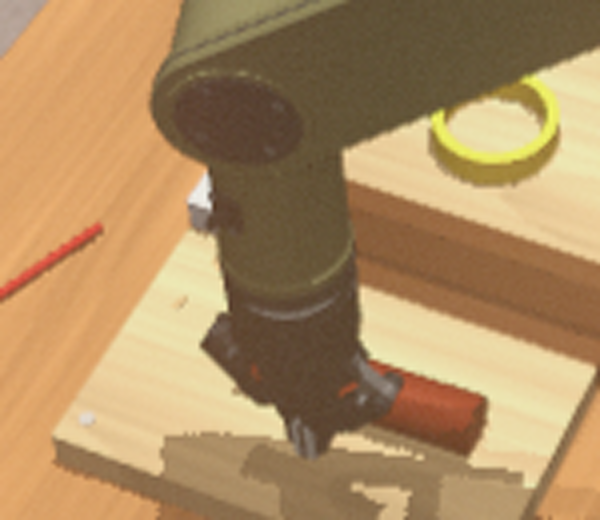

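Call:
drive_tool --pt "0 0 0.015 0 0 0" --pt "0 0 0.015 0 0 0" --pt "0 0 0.015 0 0 0" --pt "0 0 0 0 0 0" --pt "0 0 0 0 0 0" --pt "0 0 0 0 0 0" --pt "0 0 0 0 0 0" --pt "0 0 0 0 0 0"

```text
time_s: 9.0
tcp_pos: [0.5585, 0.2405, 0.0313]
ee_rot: [-180.0, -0.4, 1.5]
contact_force: [0.2, -0.4, -0.3]
finger_gap: -0.0
```

Call:
drive_tool --pt "0 0 0.01 0 0 0" --pt "0 0 0.01 0 0 0" --pt "0 0 0.01 0 0 0" --pt "0 0 0.01 0 0 0" --pt "0 0 0 0 0 0" --pt "0 0 0 0 0 0" --pt "0 0 0 0 0 0" --pt "0 0 0 0 0 0"

```text
time_s: 9.67
tcp_pos: [0.5586, 0.2405, 0.0224]
ee_rot: [-180.0, -0.4, 1.5]
contact_force: [-0.4, -0.7, 0.3]
finger_gap: -0.0002
```

Call:
drive_tool --pt "0 0.03 0 0 0 0" --pt "0 0.03 0 0 0 0" --pt "0 0.03 0 0 0 0" --pt "0 0.03 0 0 0 0" --pt "0 0.03 0 0 0 0" --pt "0 0.03 0 0 0 0" --pt "0 0.03 0 0 0 0" --pt "0 0.03 0 0 0 0"

```text
time_s: 10.33
tcp_pos: [0.5603, 0.1881, 0.0229]
ee_rot: [-180.0, -0.5, 1.5]
contact_force: [-0.2, 0.4, 1.2]
finger_gap: 0.0005
```

```bash
python3 - <<'E'
from h import *
go([.556,.1,.024],1.5);print(manip.get_state()['contact_force'])
barmask('top');barmask('wrist')
E
```

```text
pos [0.5603 0.1881 0.0229] rot [-180.    -0.5    1.5] t 10.3333
shift units [-0.033  0.44  -0.006]
turn units [-0.01 -0.11  0.01]
[-0.21944021  0.4222659   1.17433929]
top [226 133  55  22 163] [253.4 143.4] @z.05 [0.8125 0.1748 0.05  ]
top [133 191  13  13 120] [139.4 197. ] @z.05 [0.6656 0.4652 0.05  ]
top [254 207  12  59 332] [260.6 228.2] @z.05 [0.5841 0.1498 0.05  ]
top [513 219  13   7  66] [518.7 221.8] @z.05 [ 0.6035 -0.505   0.05  ]
top [158 267  24  18 202] [171.3 276.7] @z.05 [0.458 0.371 0.05 ]
wrist [376 352  23   9  84] [387. 356.] @z.05 [0.587  0.1702 0.05  ]
wrist [  78  363   95   53 1883] [111.9 384.3] @z.05 [0.4812 0.1557 0.05  ]
wrist [473 365  47  29 302] [493.5 377.1] @z.05 [0.6291 0.1618 0.05  ]
wrist [309 404  19  36 578] [318.2 422.6] @z.05 [0.5615 0.1394 0.05  ]
wrist [440 408  36  37 615] [457.3 426. ] @z.05 [0.6177 0.1388 0.05  ]
wrist [161 410  35  35 556] [178.4 426.8] @z.05 [0.5056 0.1364 0.05  ]
```

Call:
drive_tool --pt "-0.005 0.03 0 0 0 0" --pt "-0.005 0.03 0 0 0 0" --pt "-0.005 0.03 0 0 0 0" --pt "-0.005 0.03 0 0 0 0" --pt "0 0.03 0 0 0 0" --pt "0 0.03 0 0 0 0" --pt "0 0.02 0 0 0 0" --pt "0 0.02 0 0 0 0"

```text
time_s: 11.1
tcp_pos: [0.5569, 0.1399, 0.0228]
ee_rot: [-179.9, -0.5, 1.5]
contact_force: [0.1, -0.3, 0.5]
finger_gap: -0.0
```

```bash
python3 - <<'E'
from h import *
go([.556,.1,.024],1.5);print(manip.get_state()['contact_force'])
barmask('top');barmask('side')
E
```

```text
pos [0.5569 0.1399 0.0228] rot [-179.9   -0.5    1.5] t 11.1
shift units [-0.01   0.199 -0.006]
turn units [-0.01 -0.11  0.01]
[ 0.09961349 -0.31747844  0.4751853 ]
top [226 133  55  22 165] [253.5 143.5] @z.05 [0.8123 0.1746 0.05  ]
top [134 191  12  13 119] [139.5 197. ] @z.05 [0.6656 0.465  0.05  ]
top [277 206   9  62 268] [281.6 230.8] @z.05 [0.5777 0.0962 0.05  ]
top [513 219  13   7  65] [518.8 221.8] @z.05 [ 0.6037 -0.5051  0.05  ]
top [160 267  22  16 171] [172.1 275.6] @z.05 [0.4607 0.3692 0.05  ]
side [157 256  48  34 131] [180.  272.8] @z.05 [0.8084 0.2091 0.05  ]
side [178 333  13  14 137] [184.3 339.4] @z.05 [0.6885 0.3765 0.05  ]
```

Call:
drive_tool --pt "0 0.03 0 0 0 0" --pt "0 0.03 0 0 0 0" --pt "0 0.025 0 0 0 0" --pt "0 0.025 0 0 0 0" --pt "0 0.025 0 0 0 0" --pt "0 0.02 0 0 0 0" --pt "0 0.02 0 0 0 0" --pt "0 0.01 0 0 0 0"

```text
time_s: 11.87
tcp_pos: [0.5584, 0.0996, 0.0228]
ee_rot: [-179.9, -0.5, 1.6]
contact_force: [-0.0, 0.1, 0.5]
finger_gap: -0.0003
```

```bash
python3 - <<'E'
from h import *
go([.556,.1,.024],1.5);print(manip.get_state()['contact_force'])
barmask('top')
E
```

```text
pos [0.5584 0.0996 0.0228] rot [-179.9   -0.5    1.6] t 11.8667
shift units [-0.012 -0.003 -0.006]
turn units [-0.01 -0.11  0.01]
[-0.0498513   0.1084033   0.51721536]
top [226 133  55  22 160] [253.5 143.5] @z.05 [0.8124 0.1746 0.05  ]
top [134 191  13  13 122] [139.6 197.1] @z.05 [0.6653 0.4647 0.05  ]
top [297 205   7  64 245] [299.6 234.6] @z.05 [0.5678 0.05   0.05  ]
top [512 219  13   7  65] [518.6 221.8] @z.05 [ 0.6037 -0.5046  0.05  ]
top [165 267  18  11  97] [174.  272.8] @z.05 [0.4677 0.3648 0.05  ]
```

Call:
drive_tool --pt "0 0.015 0 0 0 0" --pt "0 0.015 0 0 0 0" --pt "0 0.01 0 0 0 0" --pt "0 0 0 0 0 0" --pt "0 0 0 0 0 0" --pt "0 0 0 0 0 0" --pt "0 0 0 0 0 0" --pt "0 0 0 0 0 0"

```text
time_s: 12.58
tcp_pos: [0.5586, 0.0908, 0.0227]
ee_rot: [-179.9, -0.5, 1.5]
contact_force: [0.1, -0.7, -0.2]
finger_gap: 0.0001
```

Call:
drive_tool --pt "0 -0.04 0 0 0 0" --pt "0 -0.06 -0.05 0 0 0" --pt "0 -0.06 -0.1 0 0 0" --pt "0 -0.04 -0.12 0 0 0" --pt "-0.1 -0.04 -0.1 0 0 0" --pt "-0.15 0 -0.05 0 0 0" --pt "-0.15 0 0 0 0 0" --pt "-0.1 0 0 0 0 0"

```text
time_s: 13.25
tcp_pos: [0.4602, 0.1464, 0.1133]
ee_rot: [-179.7, -0.9, 1.5]
contact_force: [-1.0, -0.7, -0.6]
finger_gap: 0.0002
```

```bash
python3 - <<'E'
from h import *
go([.42,.05,.1],1.3);print(manip.get_state()['contact_force'])
im=barmask('top')
crop(im,205,165,395,300,3,'pics/t9.png')
E
```

```text
pos [0.4602 0.1464 0.1133] rot [-179.7   -0.9    1.5] t 13.25
shift units [-0.215  0.477  0.06 ]
turn units [-0.07 -0.21  0.05]
[-0.96714571 -0.73326381 -0.58094652]
top [226 133  55  22 161] [253.2 143.4] @z.05 [0.8127 0.1752 0.05  ]
top [134 191  12  13 120] [139.5 197.1] @z.05 [0.6655 0.465  0.05  ]
top [291 206  16  64 911] [298.4 236.8] @z.05 [0.562  0.0531 0.05  ]
top [513 219  13   7  64] [518.7 221.7] @z.05 [ 0.6038 -0.5049  0.05  ]
top [141 267  42  43 545] [161.4 288.1] @z.05 [0.4288 0.3942 0.05  ]
```

View pics/t9.png

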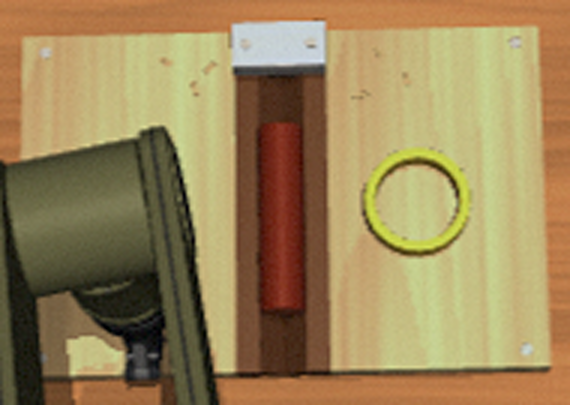

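The bar lies in the V, centred at x≈0.56 and y≈0.053, with its near end at x≈0.48. Next I move behind that end and turn the tool 90° so the flat finger sides push it.

Call:
drive_tool --pt "-0.02 0.08 0 0 0 0" --pt "-0.02 0.13 0 0 0 0" --pt "-0.02 0.13 0 0 0 0" --pt "-0.02 0.08 0 0 0 0" --pt "0 0.02 0 0 0 -1" --pt "0 0 0 0 0 -1" --pt "0 0 0 0 0 -1" --pt "0 0 0 0 0 -1"

```text
time_s: 13.97
tcp_pos: [0.4403, 0.0628, 0.1194]
ee_rot: [-179.9, -1.3, 21.1]
contact_force: [0.0, 0.3, 0.2]
finger_gap: 0.0003
```

Call:
drive_tool --pt "0 0 0 0 0 -1" --pt "0 0 0 0 0 -1" --pt "0 0 0 0 0 -1" --pt "0 0 0 0 0 -1" --pt "0 0 0 0 0 -1" --pt "0 0 0 0 0 -1" --pt "0 0 0 0 0 -1" --pt "0 0 0 0 0 -1"

```text
time_s: 14.63
tcp_pos: [0.4431, 0.0702, 0.1257]
ee_rot: [179.0, -1.4, 59.9]
contact_force: [-0.2, -0.9, 0.4]
finger_gap: 0.0
```

Call:
drive_tool --pt "0 0 0 0 0 -1" --pt "0 0 0 0 0 -1" --pt "0 0 0 0 0 -1" --pt "0 0 0 0 0 -1" --pt "0 0 0 0 0 -1" --pt "0 0 0 0 0 -1" --pt "0 0 0 0 0 0" --pt "0 0 0 0 0 0"

```text
time_s: 15.3
tcp_pos: [0.4456, 0.0781, 0.1317]
ee_rot: [178.0, -1.0, 89.2]
contact_force: [-0.2, -0.6, -0.5]
finger_gap: -0.0002
```

```bash
python3 - <<'E'
from h import *
go([.435,.052,.03],91.3)
im=manip.grab_frame('top');c=manip.calibration('top')
h=cv2.cvtColor(im,cv2.COLOR_RGB2HSV);r=h[190:300,270:330]
m=((r[...,0]<8)|(r[...,0]>173))&(r[...,1]>150)&(r[...,2]>50);v,u=np.nonzero(m)
print(u.min()+270,u.max()+270,v.min()+190,v.max()+190,len(v))
for vv,z in((v.min()+189.5,.058),(v.max()+190.5,.038),(v.max()+190.5,.03)): print(px2w(c,298.5,vv,z))
E
```

```text
pos [0.4456 0.0781 0.1317] rot [178.   -1.   89.2] t 15.3
shift units [-0.14  -0.069  0.504]
turn units [ 0.44 -0.2  -0.47]
291 305 206 223 226
[0.64210681 0.0536686  0.058     ]
[0.5999167  0.05401122 0.038     ]
[0.60195337 0.05442417 0.03      ]
```

Call:
drive_tool --pt "-0.06 -0.02 0.02 0.44 -0.2 -0.47" --pt "-0.06 -0.02 0.06 0 0 0" --pt "-0.02 0 0.08 0 0 0" --pt "0 0 0.08 0 0 0" --pt "0 0 0.08 0 0 0" --pt "0 0 0.06 0 0 0" --pt "0 0 0.04 0 0 0" --pt "0 0 0 0 0 0"

```text
time_s: 16.02
tcp_pos: [0.442, 0.0513, 0.0476]
ee_rot: [179.6, -0.0, 90.7]
contact_force: [-0.6, 0.2, 1.0]
finger_gap: 0.0001
```

```bash
python3 - <<'E'
from h import *
go([.445,.052,.026],91.3)
E
```

```text
pos [0.442  0.0513 0.0476] rot [179.6  -0.   90.7] t 16.0167
shift units [0.003 0.014 0.108]
turn units [ 0.09 -0.   -0.13]
```

Call:
drive_tool --pt "0 0 0.03 0.09 0 -0.13" --pt "0 0 0.03 0 0 0" --pt "0 0 0.03 0 0 0" --pt "0 0 0.015 0 0 0" --pt "0 0.02 0 0 0 0" --pt "0 0.025 0 0 0 0" --pt "0 0.03 0 0 0 0" --pt "0 0.03 0 0 0 0"

```text
time_s: 16.68
tcp_pos: [0.4656, 0.0524, 0.0265]
ee_rot: [179.9, -0.0, 91.3]
contact_force: [-0.0, 0.4, -0.4]
finger_gap: 0.0002
```

Call:
drive_tool --pt "0 0.025 0 0 0 0" --pt "0 0.025 0 0 0 0" --pt "0 0.025 0 0 0 0" --pt "0 0.025 0 0 0 0" --pt "0 0.025 0 0 0 0" --pt "0 0.02 0 0 0 0" --pt "0 0.02 0 0 0 0" --pt "0 0.02 0 0 0 0"

```text
time_s: 17.35
tcp_pos: [0.5072, 0.0533, 0.0269]
ee_rot: [179.9, -0.0, 91.2]
contact_force: [-0.8, -0.3, 1.0]
finger_gap: -0.0
```

```bash
cat >> h.py <<'E'
def gap():
    im=manip.grab_frame('top');c=manip.calibration('top')
    h=cv2.cvtColor(im,cv2.COLOR_RGB2HSV);r=h[175:300,270:330]
    m=((r[...,0]<8)|(r[...,0]>173))&(r[...,1]>150)&(r[...,2]>50);v,u=np.nonzero(m)
    print("u",u.min()+270,u.max()+270,"v",v.min()+175,v.max()+175,len(v),"far end",px2w(c,298.5,v.min()+174.5,.058).round(4))
    return im
E
python3 -c "
from h import *
go([.522,.053,.026],91.3);gap();print(manip.get_state()['contact_force'])"
```

```text
pos [0.5072 0.0533 0.0269] rot [179.9  -0.   91.2] t 17.35
shift units [-0.003  0.074  0.005]
turn units [ 0.02 -0.01 -0.01]
u 291 305 v 192 199 110 far end [0.6793 0.0542 0.058 ]
[ 0.90164805 -1.01682892  0.69955975]
```

Call:
drive_tool --pt "0 0.012 0 0 0 0" --pt "0 0.012 0 0 0 0" --pt "0 0.012 0 0 0 0" --pt "0 0.012 0 0 0 0" --pt "0 0.01 0 0 0 0" --pt "0 0.01 0 0 0 0" --pt "0 0 0 0 0 0" --pt "0 0 0 0 0 0"

```text
time_s: 18.07
tcp_pos: [0.521, 0.0536, 0.0267]
ee_rot: [-179.9, -0.0, 91.2]
contact_force: [-1.2, 0.4, 0.3]
finger_gap: 0.0004
```

```bash
python3 -c "
from h import *
go([.522,.053,.026],91.3);gap();print(manip.get_state()['contact_force'])"
```

```text
pos [0.521  0.0536 0.0267] rot [-179.9   -0.    91.2] t 18.0667
shift units [-0.003  0.005  0.004]
turn units [-0.02 -0.01 -0.01]
u 291 305 v 188 192 59 far end [0.69   0.0544 0.058 ]
[-1.25670584 -0.14751967  0.84328698]
```

Almost there. Continue in 1 mm steps until the force shows contact with the stop.

Call:
drive_tool --pt "0 0.008 0 0 0 0" --pt "0 0.008 0 0 0 0" --pt "0 0.008 0 0 0 0" --pt "0 0 0 0 0 0" --pt "0 0 0 0 0 0" --pt "0 0 0 0 0 0" --pt "0 0 0 0 0 0" --pt "0 0 0 0 0 0"

```text
time_s: 18.78
tcp_pos: [0.5207, 0.0536, 0.026]
ee_rot: [-179.4, -0.0, 91.3]
contact_force: [-2.8, 0.2, 1.3]
finger_gap: 0.0001
```

Call:
drive_tool --pt "0 0.015 0 0 0 0" --pt "0 0.02 0 0 0 0" --pt "0 0.02 0 0 0 0" --pt "0 0.02 0 0 0 0" --pt "0 0.02 0 0 0 0" --pt "0 0.02 0 0 0 0" --pt "0 0.02 0 0 0 0" --pt "0 0.02 0 0 0 0"

```text
time_s: 19.45
tcp_pos: [0.5187, 0.0537, 0.0214]
ee_rot: [-175.9, -0.0, 91.3]
contact_force: [-9.3, -0.3, 5.8]
finger_gap: 0.0002
```

The blank is solid against the stop: 9 N reaction and no advance. Withdraw straight back, then up.

Call:
drive_tool --pt "0 -0.03 0 0 0 0" --pt "0 -0.05 0 0 0 0" --pt "0 -0.07 -0.01 0 0 0" --pt "0 -0.07 -0.03 0 0 0" --pt "0 -0.05 -0.08 0 0 0" --pt "0 0 -0.12 0 0 0" --pt "0 0 -0.15 0 0 0" --pt "0 0 -0.15 0 0 0"

```text
time_s: 20.12
tcp_pos: [0.4675, 0.0525, 0.1323]
ee_rot: [-176.0, -0.0, 91.3]
contact_force: [0.8, -0.2, -0.1]
finger_gap: -0.0003
```

Call:
drive_tool --pt "0.1 0 -0.1 0 0 0" --pt "0.15 0 -0.05 0 0 0" --pt "0.15 0 0 0 0 0" --pt "0.15 0 0 0 0 0" --pt "0.15 0 0 0 0 0" --pt "0.1 0 0 0 0 0" --pt "0 0 0 0 0 0" --pt "0 0 0 0 0 0"

```text
time_s: 20.78
tcp_pos: [0.4749, 0.2198, 0.1795]
ee_rot: [-178.3, -0.4, 91.1]
contact_force: [-0.2, -0.8, -0.2]
finger_gap: 0.0
```

```bash
python3 - <<'E'
from h import *
print(manip.get_state()['contact_force'])
im=gap(); s=manip.grab_frame('side'); 
o=np.zeros((540,800,3),np.uint8)
a=im[165:300,230:350]; o[:540,:400]=cv2.resize(a,(400,450),interpolation=cv2.INTER_CUBIC)[:540] if 0 else np.vstack([cv2.resize(a,(400,450),interpolation=cv2.INTER_CUBIC),np.zeros((90,400,3),np.uint8)])
o[:400,400:]=cv2.resize(s[190:350,190:350],(400,400),interpolation=cv2.INTER_CUBIC)
cv2.imwrite('pics/f.png',o[:,:,::-1])
E
```

```text
[-0.19387902 -0.83151554 -0.24133007]
u 291 306 v 188 250 898 far end [0.69   0.0544 0.058 ]
```

View pics/f.png

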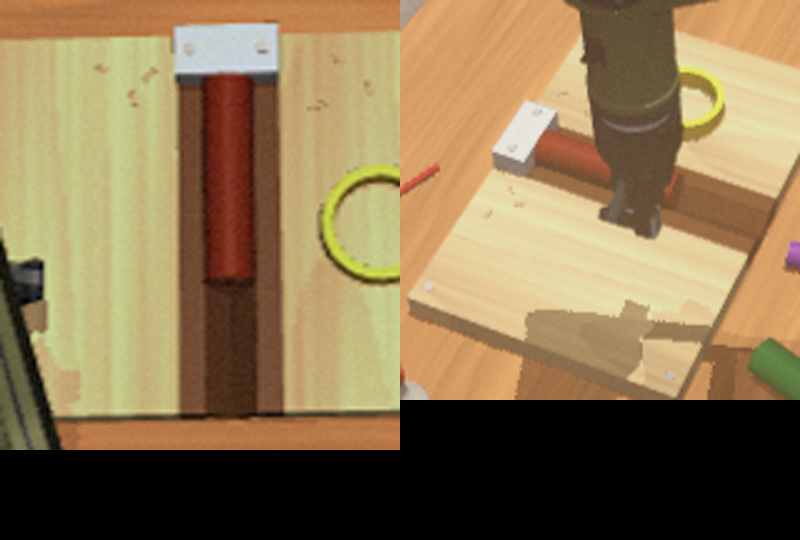

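The bar lies in the V with its far end against the stop, and the hand is clear. Handing in.

```bash
python3 -c "
from cell import manip
print(manip.finish_job())"
```

```text
the job is handed in; nothing more can be done
None
```

I rolled the red-brown blank across the left flat with the fingers until it dropped into the V. I then pushed its near end along the groove to the stop, backed the hand away and handed the job in at about 21 s.

**Last checks:**
- **Fit against the stop:** the final top and side views show the blank lying in the groove with its far end touching the stop. I measured that end at x = 0.690 and the stop face at 0.691, so they agree within measuring error. A last push met about 9 N and did not move the blank further.
- **Hand clear:** the wrist force is back to noise (under 1 N).
- **Bystanders:** I never went near the tape, glue or drill. In the final views the tape is where it started. The glue cap's position had not changed up to the last check before the end push; I did not measure the drill.

**What went wrong on the way:** with the jaw partly open, the fingertips sat well behind the stated tool point (TCP), about 10–20 mm by my estimate. My first two pushes therefore went over the blank. The first did not move it; the second rolled it about 25 mm and then pressed on its top with about 5 N. I backed off, shut the jaw, lowered the tool and pushed again. Even shut, the tips met nothing with the TCP about 8 mm below the board's top, so I went by the pictures rather than the stated geometry.

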